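Take the chamber temperature of a test kiln through its vent port

ROBOT

A 6-joint arm with a two-finger parallel gripper is mounted at the origin on the work surface. World frame = base frame: x ahead of the robot, y to its left, z up, the work surface at z = 0. Lengths are in mm, angles in rad, forces in N, time in s.
With the tool pointing down it reaches from about 300 to 875 mm from the base axis. Payload 4.2 kg.
Tool frame: the origin (TCP) lies at the very end of the fingers, on their centre line; the grasp point (between the pads) lies 19 mm behind it (r.grip_point_offset is the distance from the TCP to the grasp point, in mm); z points along the fingers, y is the line along which they close (so a half turn about z gives the same grasp; the last joint's range is limited). The gripper opens to 85 mm and grips with 20 to 120 N. Pads are 22 mm wide; open, the fingers measure 114 mm over their backs; the gripper's body (76 mm by 85 mm) begins 54 mm behind the grasp point. The pads swing forward as they close: fully open they stand 13 mm farther back than shut.
Start: joints at [-1.27, 0.32, 1.565, -0, 1.257, -0.02], TCP at [181.315, -545.68, 231.338] pointing down, gripper open.
Joint ranges: [-3.11, 3.11], [-0.84, 2.01], [0.21, 2.61], [-1.34, 4.49], [0.05, 2.63], [-2.56, 2.56]. Speed limits (rad/s): [2.57, 2.57, 3.14, 3.14, 3.14, 3.14].

INTERFACE

Orientations are given as a unit quaternion [x, y, z, w].
In Python, from bench import get_obs, camera, r, models gives the robot as it stands.
- The arm moves only by the tool arm_command, never from a script. Its argument "plan" is a list of rows, each a list of 6 numbers: the shift along the tool's x, y, z in units of 25 cm (1.0 is 25 cm), then the turn, a rotation vector about the tool's x, y, z in units of 60 degrees (1.0 is 60 degrees). In form: [[x, y, z, wx, wy, wz], ...]. A call has exactly 10 rows; each row is the pose to reach, as a shift and turn from the pose commanded when the call began, along the tool's axes at that moment; what a row does not reach only later rows make up. A row lasts 1/8 s, in which the tool goes at most 62.5 mm and 10.7 degrees, less where a joint would pass 70% of its speed; a pose out of reach is approached as far as the arm can. A call with a number of a shift or a turn outside -1 to 1 is refused whole. A call with a gripper value outside its range is refused whole. "grip" is the opening, from 0 (shut) to 1 (fully open), set as the call begins (left out, the last holds). The fingers move at their own pace and stop on an object; "grip_force" is the grip in N (left out, the last holds). Time passes only in rows, so rows that repeat a pose let the fingers close, or fill a call up. It gives the time, the measured TCP pose, the force, the opening and the grip force at its end, in the units of the state.
- get_obs(): the state, without advancing time (a new reading comes with each control period).
- camera(name): name is "scene" or "side" or "wrist"; returns a dict with "pixels" (400x640x3 uint8, red, green, blue), "depth" (400x640 float32, mm along the optical axis (not along the pixel's ray), 0 where there is no reading), "mtx" (3x3 intrinsics, pixels), "dist_coeffs" ([k1, k2, p1, p2, k3] as OpenCV has them; the pictures are not rectified), "pose" (4x4, takes a point from camera to world coordinates). Camera axes: x right, y down, z forward; pixel columns grow to the right and rows downward; lengths in mm; the calibration is good to about 2 mm. A picture is of the moment at which its call begins.
- r.hand_in(): hands the job in; it is judged then, once.
Trained networks look in a picture, given as the dict that the camera call returned (one of the last four; its "shot" number tells which), for a name from the list of things; names that differ only in an ending like _2 or _b are one class to them, and where a whole thing is asked for, a point or a joint stands for the part that bears it (a point fixed in the world has none). Each returns a list of dicts, best first, with "confidence" (0 to 1); they miss things now and then, are a little off and sometimes report something else, mostly with a low value. They report only what shows in the picture. A call takes as long as a camera call. They do not tell look-alikes from the thing itself.
- models.boxes_of(picture, query): "extent" ([left, top, right, bottom] in pixels, round what is visible of it).
- models.place_of(picture, query): "centre" ([column, row] in pixels: a listed point, or the origin of a listed thing).
The state is a dict: "time": time; "joint_positions": joint angles; "dq": joint speeds; "joint_torque": joint torques, N m; "ee_pos": TCP position; "ee_rot": TCP orientation; "contact_force": force on the tool from outside, world axes, zero at the start; "ft_torque": the same for the moment, N m; "finger_gap": finger opening in mm; "grip_force": force on a finger pad.
Only numpy, scipy, OpenCV 4.12 (cv2) and the standard library are available. Lean on these libraries where they do the work, as an engineer would, in place of code of your own. Each camera call takes 0.05 s, during which the arm holds its last target. There are 200 camera calls.

TASK

Before the kiln is opened its chamber temperature is checked through the lid: pull the plug out of the vent port and set it down gently in the shallow dish, then take the stem thermometer from the tool rack and lower its stem through the port until the tip is about halfway between the lid and the chamber floor. The thermometer must not touch the kiln anywhere, in the port or outside it; finish while still holding it there, still and centred in the port along the whole stem. Leave the other tools and everything else on the bench where they are.

Things in the scene. Friction and masses are not known exactly. Their poses are not given: they have to be found in the camera images.
- kiln: Octagonal bench-top test kiln, fixed: steel jacket 250 mm across flats; grey control box and lid handle on its front (own -x). Brick lid, shut for good, 40 mm thick, its top 180 mm above the bench; a pale square port block, 80 mm, stands 2 mm proud in its middle. Chamber below the lid 75 mm deep, 150 mm across. Origin: centre of the underside, on the bench; z up.
- port (a point): Centre of the mouth of the vent port, a straight vertical round bore 24 mm in diameter in the middle of the kiln's top. The point lies on the port block's top face, 182 mm above the bench; z up. The bore is 42 mm long: the chamber begins 42 mm below this point and its floor lies 117 mm below, so mid-chamber is about 80 mm below.
- plug: Loose ceramic plug, about 80 g, seated in the port at the start; lifts straight out freely. Origin: centre of its stem's flat lower end; z towards the knob. Stem 40 mm long, tapering from 21 to 18 mm at the lower end; flange 36 mm across from z = 40 to 47 mm, resting on the port block; round knob 24 mm across from z = 47 to 70 mm.
- plug_mid (a point): Point on the plug's axis halfway along it, 35 mm above the plug's origin.
- dish: Loose shallow round dish of pale bisque clay, 144 mm across the rim, 28 mm high, 0.45 kg, on the bench left or right of the kiln. Origin: centre of its underside; flat inner floor 6 mm above the bench, about 90 mm across. Room for the plug, standing or lying.
- rack: Fixed wooden tool rack, on the other side of the kiln from the dish: a board 190 mm long (own x) by 70 mm wide (own y) on two end panels, board top 125 mm above the bench, three 12 mm holes in a row along own x, 60 mm apart, one tool hanging in each. Origin: on the bench below the middle hole; z up.
- probe: Cordless stem thermometer, about 0.14 kg, hanging loose and upright in any one of the rack's holes; the only tool with a disc guard. Steel stem 8 mm thick, 105 mm long; black guard 30 mm across, z = 105 to 110 mm, resting on the board; dark grey round handle 22 mm thick, z = 110 to 182 mm, and a 3 mm cap. Origin: the stem's tip; z along the stem to the handle. Lift over 105 mm to clear the board.
- probe_tip (a point): Tip of the thermometer's stem (same point as the thermometer's origin). At mid-chamber the guard's underside stands about 25 mm above the port block.
- stem_mark (a point): Point on the stem's axis 80 mm above the tip; level with the port's mouth when the tip is at mid-chamber.
- needle_tool: Bystander in the rack: needle tool with a turned wooden handle 19 mm thick and 85 mm long above the board. Origin at the lower end of its needle.
- loop_tool: Bystander in the rack: wire loop tool with a turned wooden handle 21 mm thick and 85 mm long above the board. Origin at the lower end of its loop.
- jar: Bystander: closed jar 56 mm across, 65 mm high, near the front of the bench. Origin at its underside.
- bulb: Bystander: rubber slip bulb standing nozzle-up, 64 mm across, 115 mm high, near the front of the bench. Origin at its underside.
- scraper: Bystander: flat steel scraper 170 x 32 x 4 mm lying towards the back of the bench. Origin at its underside.
- mug: Bystander: bisque mug 76 mm across, 85 mm high, towards the back of the bench. Origin at its underside.
Mind the look-alikes: they are no part of the job. Leave any blue, green or orange look-alike of the dish alone.

How it is judged (in metres and radians):
On the way:
1. the plug is out of the port and rests, let go, in the dish (horizontal distance between plug_mid and dish below 0.06 m and z of plug_mid in the frame of dish between 0 and 0.06 m and contact force between plug and dish above 0.1 N and contact force between the fingers and plug below 0.05 N and linear speed of plug below 0.03 m/s), for 0.2 s.
At the end, for the whole second after the job is handed in: The plug rests in the dish, let go. The thermometer is held still in the fingers (slower than 10 mm/s) with its tip 64 to 95 mm below the port's mouth (mid-chamber, about 80 mm, within 15 mm), tip and stem both within 4 mm of the port's axis, touching nothing of the kiln (all of step 1 and horizontal distance between each of probe_tip, stem_mark and port below 0.004 m and z of probe_tip in the frame of port between -0.095 and -0.064 m and contact force between the fingers and probe above 1 N and contact force between probe and kiln below 0.2 N and linear speed of probe below 0.01 m/s); the arm keeps its last pose, push and grip.
It fails at once if the thermometer touches the kiln (lid, bore or chamber) (contact force between probe and kiln above 0.2 N).
It fails at once if the plug is let go out of the port and more than about 40 mm above the dish's floor (dropped) (contact force between the fingers and plug below 0.02 N and z of plug in the frame of dish above 0.046 m and z of plug in the frame of port above -0.03 m).
It fails at once if another tool or a bystander is moved more than 30 mm or knocked over (distance of any of needle_tool, loop_tool, jar, bulb, scraper, mug from where it was at the start of the episode above 0.03 m or angle between any of needle_tool, loop_tool, jar, bulb, scraper, mug's own z axis and vertical above 0.5 rad).
It also fails if it takes over 72 s, if anything falls off the work surface, if the arm or the gripper's body presses on something with over 40 N, if the wrist force passes 120 N, or if a joint passes its speed limit or range.

## Working session

There is one attempt and no reset: what is moved stays moved. The work goes in short steps, Python scripts to look and compute and a tool call to move; the robot and the scene stay as the last step left them, time stands still between calls to the robot, and variables do not carry over. Pictures are saved under pics/ and viewed, at most 10 in all, crops included, and the job is handed in when it is done.

Besides the shell and the picture viewer there is one more tool, called after "Emit:" in YAML: its name, and indented under it one key for each argument. arm_command: Moves the arm, as the interface text tells. Its arguments: {"type":"object","properties":{"plan":{"type":"array","items":{"type":"array","items":{"type":"number"}}},"grip":{"type":"number"},"grip_force":{"type":"number"}},"required":["plan"]}

```bash
mkdir -p pics; ls
cat > h.py <<'E'
import numpy as np, cv2
from bench import get_obs, camera, r, models
from scipy.spatial.transform import Rotation as R
def ray(p,uv):
    n=cv2.undistortPoints(np.array([[uv]],float),p["mtx"],np.array(p["dist_coeffs"],float))[0,0]
    T=np.array(p["pose"]); d=T[:3,:3]@np.array([n[0],n[1],1.]); return T[:3,3],d
def atz(p,uv,z):
    o,d=ray(p,uv); return o+d*(z-o[2])/d[2]
def cloud(p):
    h,w=p["depth"].shape
    uv=np.stack(np.meshgrid(np.arange(w),np.arange(h)),-1).reshape(-1,1,2).astype(float)
    n=cv2.undistortPoints(uv,p["mtx"],np.array(p["dist_coeffs"],float))[:,0]
    z=p["depth"].reshape(-1,1); T=np.array(p["pose"])
    P=np.hstack([n*z,z])@T[:3,:3].T+T[:3,3]; P[z[:,0]<=0]=np.nan
    return P.reshape(h,w,3)
def save(p,n): cv2.imwrite("pics/%s.png"%n,p["pixels"][...,::-1])
E
python3 - <<'E'
from h import *
np.set_printoptions(precision=1,suppress=True)
o=get_obs(); print(o["ee_pos"],o["ee_rot"],o["time"])
for c in ("scene","side"):
    p=camera(c); save(p,c+"0"); print(c,np.array(p["pose"])[:3,3]); C=cloud(p)
    for q in ("kiln","port","plug","dish","rack","probe","plug_mid","stem_mark","needle_tool","loop_tool"):
        try:
            for d in models.place_of(p,q)[:3]:
                u,v=d["centre"]; print(q,round(d["confidence"],2),np.array([u,v]),C[int(np.clip(v,0,399)),int(np.clip(u,0,639))])
        except Exception as e: print(q,e)
E
```

```text
pics
[ 181.1 -545.2  230.5] [ 1.   0.2 -0.  -0. ] 0.0
scene [ 869.6 -545.7  858.8]
port 0.71 [361.6 223.6] [634.8  18.9 197.5]
plug 0.74 [357.2 235.3] [639.4  -7.5 181.7]
dish 0.93 [282.5 159.9] [166.5 306.8   8.6]
dish 0.92 [425.4 192.7] [683.1 427.8   5.7]
dish 0.83 [355.5 194.4] [565.8 118.1 180.6]
rack 0.46 [307.3 177.7] [324.  241.8  39.6]
plug_mid 0.59 [359.5 226.9] [632.7  13.8 190.1]
stem_mark 0.69 [220.3 295.6] [ 444.  -287.4  124.5]
stem_mark 0.15 [361.2 223.1] [634.8  18.9 197.5]
loop_tool 0.5 [198.7 292.8] [ 388.2 -304.8  111.7]
side [-11.6 842.1 895.3]
kiln 0.58 [284.6 204.1] [555.2 128.6 112.5]
port 0.38 [210.3 241.5] [683.2 300.7  41.2]
plug 0.61 [283.3 155.3] [622.9  36.1 197. ]
plug 0.45 [286.9 169.1] [587.1  71.4 183.9]
dish 0.93 [378.3 343.2] [161.6 308.2   8.2]
dish 0.92 [250.9 361.9] [378.4 503.2   7.2]
dish 0.9 [267.9 282.3] [485.3 305.1   5.8]
rack 0.71 [374.4 167.6] [ 492.7 -311.1   -1. ]
rack 0.28 [208.6 244. ] [687.1 306.5  32.1]
probe 0.71 [209.7 243.8] [685.8 303.5  34.2]
plug_mid 0.65 [284.4 157.9] [620.3  35.4 190.7]
stem_mark 0.76 [387.  153.3] [ 424.4 -244.9  121.3]
```

View pics/scene0.png

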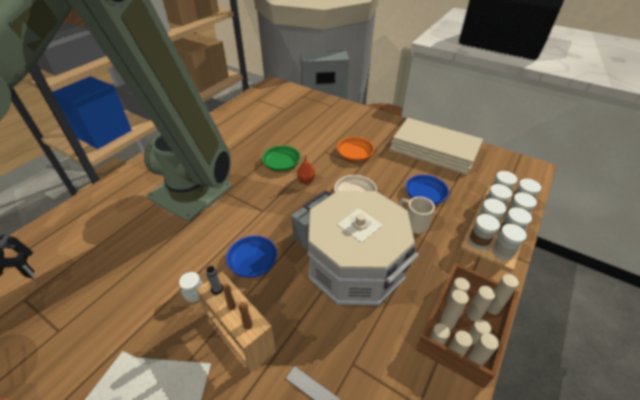

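View pics/side0.png

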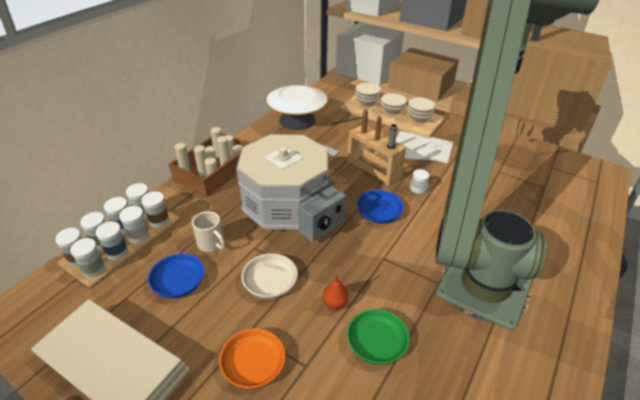

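Scene view: the plug is at about (360,222), the white dish is hidden behind the kiln at (355,187), and the rack with the dark probe handle is at (213,278). Side view: the plug is at (284,156), the white dish at (270,277), and the probe at (393,135), at the jar end of the rack.

Run:
```python
from h import *
np.set_printoptions(precision=1,suppress=True)
a=camera("scene"); b=camera("side")
A=cloud(a);B=cloud(b)
for n,C in(("sc",A),("si",B)):
    P=C.reshape(-1,3)
    m=(abs(P[:,2]-180)<5)&(np.hypot(P[:,0]-630,P[:,1]-15)<170)
    (c,s,ang)=cv2.minAreaRect(P[m][:,:2].astype(np.float32)); print(n,"lid",c,s,ang,m.sum(),np.median(P[m][:,2]))
    m=(P[:,2]>205)&(P[:,2]<260)&(np.hypot(P[:,0]-630,P[:,1]-15)<60); print("knob",P[m].mean(0),P[m].max(0),m.sum())
    m=(P[:,2]>18)&(P[:,2]<32)&(np.hypot(P[:,0]-485,P[:,1]-305)<95)
    print("dish rim",cv2.minEnclosingCircle(P[m][:,:2].astype(np.float32)),m.sum()) if m.sum() else 0
    m=(P[:,2]>150)&(P[:,2]<230)&(np.hypot(P[:,0]-420,P[:,1]+270)<150)
    Q=P[m]; px=C.reshape(-1,3)
    idx=np.where(m)[0]; k=np.zeros(C.shape[:2],np.uint8); k.flat[idx]=1
    N,L,S,ce=cv2.connectedComponentsWithStats(k)
    for i in range(1,N):
        if S[i,4]>8:
            q=C[L==i]; print("tool",ce[i],S[i,4],q.mean(0),q[:,2].max(),(a if n=="sc" else b)["pixels"][L==i].mean(0))
    m=(P[:,2]>119)&(P[:,2]<131)&(np.hypot(P[:,0]-420,P[:,1]+270)<170)
    print("board",cv2.minAreaRect(P[m][:,:2].astype(np.float32)),m.sum())
```

```text
sc lid (628.96923828125, 27.370704650878906) (254.8751678466797, 254.05384826660156) 77.43463897705078 6343 179.9768391993556
knob [629.5  26.3 211. ] [639.9  40.6 215.5] 65
dish rim ((480.75677490234375, 299.598388671875), 70.4615249633789) 178
tool [212.7 275.7] 216 [ 432.5 -282.3  184.7] 207.1166853173146 [72.7 66.9 60.2]
tool [228.2 293.3] 156 [ 490.2 -296.2  183.9] 212.07615245433794 [101.1  70.3  43.5]
tool [244.8 312.5] 191 [ 548.5 -311.1  184.7] 211.44156741447011 [106.3  73.4  45.1]
board ((486.0245361328125, -293.2487487792969), (70.6519775390625, 192.91482543945312), 76.02725219726562) 1960
si lid (628.8641357421875, 30.064208984375) (254.73922729492188, 256.26019287109375) 76.52075958251953 3587 181.88478531393707
knob [627.8  31.4 212.6] [640.5  42.6 218.9] 48
dish rim ((485.16412353515625, 296.2348937988281), 73.053955078125) 498
tool [364.2 117.7] 98 [ 543.3 -302.7  183.8] 215.52493473013328 [129.4  90.3  56.7]
tool [378.1 125.2] 96 [ 485.1 -289.3  181.4] 214.08637360824775 [124.1  86.7  53.8]
tool [392.5 132.3] 130 [ 426.2 -273.2  183. ] 211.36697456823913 [102.8  96.3  87.6]
board ((486.90338134765625, -292.44097900390625), (79.17195892333984, 194.0924835205078), 76.78394317626953) 636
```

```bash
cat >> h.py <<'E'
def go(xyz,yaw=None,base=None):
    "shift/turn in tool units from measured (or given) pose to world xyz, tool down with tool-x at yaw(deg)"
    o=get_obs(); M=R.from_quat(o["ee_rot"]); p=np.array(o["ee_pos"])
    s=M.inv().apply(np.array(xyz)-p)/250
    X=M.as_matrix()
    out=[s]
    if yaw is not None:
        y=np.radians(yaw); W=R.from_matrix(np.array([[np.cos(y),np.sin(y),0],[np.sin(y),-np.cos(y),0],[0,0,-1.]]))
        out.append((M.inv()*W).as_rotvec()/np.radians(60))
    print("t",round(o["time"],2),"at",p.round(1),"toolx deg",np.degrees(np.arctan2(X[1,0],X[0,0])).round(2),"z",X[:,2].round(4),"gap",round(o["finger_gap"],1),"q",np.round(o["joint_positions"],2))
    print("shift/turn",[q.round(4) for q in out])
E
python3 - <<'E'
from h import *
go([629,28.5,380],-14)
go([486.5,-293,400],-14)
o=get_obs();print(o["ee_rot"])
E
```

```text
t 1.2 at [ 181.3 -545.7  231.3] toolx deg 18.38 z [ 0.e+00 -1.e-04 -1.e+00] gap 85.1 q [-1.27  0.32  1.56 -0.    1.26 -0.02]
shift/turn [array([ 2.4237, -1.6147, -0.5948]), array([ 1.000e-04, -0.000e+00,  5.397e-01])]
t 1.2 at [ 181.3 -545.7  231.3] toolx deg 18.38 z [ 0.e+00 -1.e-04 -1.e+00] gap 85.1 q [-1.27  0.32  1.56 -0.    1.26 -0.02]
shift/turn [array([ 1.4772, -0.574 , -0.6747]), array([ 1.000e-04, -0.000e+00,  5.397e-01])]
[ 9.87160214e-01  1.59733243e-01 -1.33864534e-06  5.28038809e-05]
```

Emit:
arm_command:
  plan:
    - [0.05,-0.03,-0.1,0,0,0.05]
    - [0.15,-0.08,-0.25,0,0,0.15]
    - [0.28,-0.15,-0.4,0,0,0.25]
    - [0.42,-0.22,-0.55,0,0,0.35]
    - [0.56,-0.3,-0.65,0,0,0.45]
    - [0.7,-0.38,-0.7,0,0,0.54]
    - [0.82,-0.46,-0.7,0,0,0.54]
    - [0.92,-0.52,-0.7,0,0,0.54]
    - [0.98,-0.56,-0.7,0,0,0.54]
    - [1,-0.57,-0.7,0,0,0.54]
  grip: 1

```text
time: 2.45
ee_pos: [373.9, -331.1, 406.4]
ee_rot: [0.993, -0.122, -0.0, 0.0]
contact_force: [0.3, -0.2, 0.1]
finger_gap: 85.3
grip_force: 0.0
```

Run:
```python
from h import *
p=camera("wrist"); save(p,"w1"); print(np.array(p["pose"]).round(3)[:3,3])
go([485,-293,400],-14);go([629,28.5,380],-14)
```

```text
[ 447.159 -350.868  549.394]
t 2.5 at [ 374.1 -331.2  406.3] toolx deg -13.97 z [ 1.e-04 -1.e-04 -1.e+00] gap 85.4 q [-0.75  0.14  1.38  0.    1.63  1.07]
shift/turn [array([ 0.3937, -0.2555,  0.0253]), array([ 0.0001, -0.0001,  0.0004])]
t 2.5 at [ 374.1 -331.2  406.3] toolx deg -13.97 z [ 1.e-04 -1.e-04 -1.e+00] gap 85.4 q [-0.75  0.14  1.38  0.    1.63  1.07]
shift/turn [array([ 0.6421, -1.6425,  0.1052]), array([ 0.0001, -0.0001,  0.0004])]
```

```bash
cat >> h.py <<'E'
def blobs(C,zlo,zhi,cx,cy,rad,mn=30):
    P=C; k=((P[...,2]>zlo)&(P[...,2]<zhi)&(np.hypot(P[...,0]-cx,P[...,1]-cy)<rad)).astype(np.uint8)
    N,L,S,ce=cv2.connectedComponentsWithStats(k)
    for i in range(1,N):
        if S[i,4]>mn:
            q=C[L==i]; c,rr=cv2.minEnclosingCircle(q[:,:2].astype(np.float32))
            print("blob px",ce[i].round(),S[i,4],"mean",q.mean(0).round(1),"zmax",q[:,2].max().round(1),"circ",np.round(c,1),round(rr,1))
E
python3 - <<'E'
from h import *
p=camera("wrist"); C=cloud(p)
print("tops");blobs(C,196,220,450,-285,200)
print("board")
P=C.reshape(-1,3);m=(abs(P[:,2]-125)<5)&(np.hypot(P[:,0]-486,P[:,1]+293)<150);print(cv2.minAreaRect(P[m][:,:2].astype(np.float32)),m.sum(),np.median(P[m][:,2]))
E
```

```text
tops
blob px [255.  16.] 321 mean [ 541.8 -310.1  206.6] zmax 213.0 circ [ 543.6 -309.5] 9.4
blob px [258.  81.] 213 mean [ 484.9 -295.6  206.2] zmax 212.3 circ [ 485.8 -294.5] 8.5
blob px [261. 139.] 321 mean [ 428.1 -281.1  204. ] zmax 207.4 circ [ 427.7 -280.3] 11.0
board
((486.1419677734375, -294.226318359375), (70.45499420166016, 190.49559020996094), 76.1067886352539) 7308 125.4452289601611
```

View pics/w1.png

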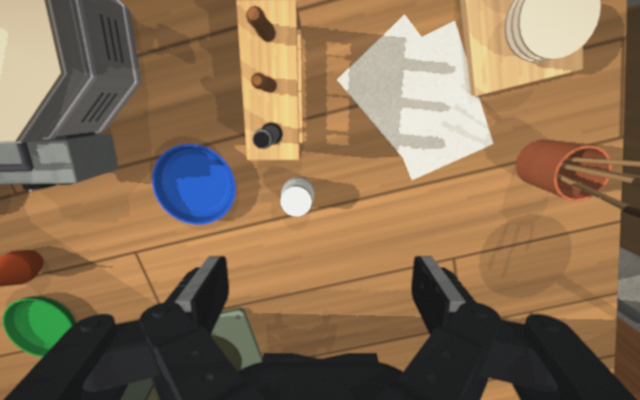

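Emit:
arm_command:
  plan:
    - [0.03,-0.05,0,0,0,0]
    - [0.08,-0.15,0,0,0,0]
    - [0.15,-0.28,0,0,0,0]
    - [0.22,-0.42,0,0,0,0]
    - [0.27,-0.56,0,0,0,0]
    - [0.3,-0.7,0,0,0,0]
    - [0.33,-0.82,0,0,0,0]
    - [0.34,-0.92,0,0,0,0]
    - [0.34,-0.98,0,0,0,0]
    - [0.34,-1,0,0,0,0]

```text
time: 3.8
ee_pos: [516.7, -109.2, 406.3]
ee_rot: [0.993, -0.122, -0.0, 0.0]
contact_force: [0.5, -1.0, -0.1]
finger_gap: 85.6
grip_force: 0.0
```

Emit:
arm_command:
  plan:
    - [0,-0.05,0,0,0,0]
    - [0,-0.14,0,0,0,0]
    - [0,-0.25,0,0,0,0]
    - [0,-0.36,0,0,0,0]
    - [0,-0.46,0,0,0,0]
    - [0,-0.54,0,0,0,0]
    - [0,-0.6,0,0,0,0]
    - [0,-0.64,0,0,0,0]
    - [0,-0.64,0,0,0,0]
    - [0,-0.64,0,0,0,0]

```text
time: 5.05
ee_pos: [555.3, 45.1, 406.3]
ee_rot: [0.992, -0.122, 0.0, 0.0]
contact_force: [-0.4, -0.3, 0.2]
finger_gap: 85.7
grip_force: 0.0
```

The wrist view shows the dark probe handle at (265,135) beside the jar, and the other two tools at (262,82) and (260,22).

Run:
```python
from h import *
p=camera("wrist"); C=cloud(p)
blobs(C,192,220,629,28,60)
P=C.reshape(-1,3);m=(abs(P[:,2]-180.5)<5)&(np.hypot(P[:,0]-629,P[:,1]-28)<150);print(cv2.minAreaRect(P[m][:,:2].astype(np.float32)),m.sum(),np.median(P[m][:,2]))
# block: pixel whiteness
m2=m&(p["pixels"].reshape(-1,3).min(1)>190); print(cv2.minAreaRect(P[m2][:,:2].astype(np.float32)),m2.sum(),np.median(P[m2][:,2]))
print(models.place_of(p,"plug_mid")[:1],models.place_of(p,"port")[:1])
save(p,"w2")
go([629,28.5,280],-14)
```

```text
blob px [318. 105.] 420 mean [628.7  27.4 212.2] zmax 214.3 circ [628.7  27.4] 11.8
((617.3775634765625, 30.084014892578125), (255.00621032714844, 231.9085235595703), 76.27369689941406) 39699 180.53002910231913
((618.877197265625, 29.481704711914062), (249.01153564453125, 229.4774627685547), 76.7933120727539) 37134 180.52664293926065
[] [{'centre': [315.4, 107.1], 'confidence': 0.76}]
t 5.2 at [555.3  45.1 406.4] toolx deg -14.06 z [ 2.e-04 -3.e-04 -1.e+00] gap 85.4 q [ 0.06  0.24  1.25 -0.    1.65  1.88]
shift/turn [array([ 0.3018, -0.0075,  0.5058]), array([ 0.0002, -0.0002, -0.0011])]
```

View pics/w2.png

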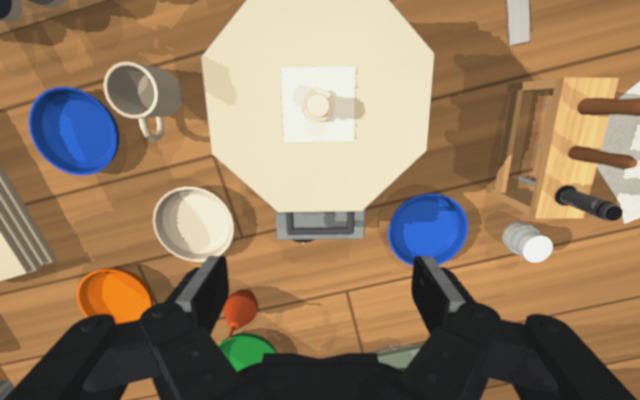

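The wrist view shows the plug knob at (318,104) on the port block, whose corners run from about (282,66) to (355,142). The white dish is at (194,222).

Emit:
arm_command:
  plan:
    - [0.04,0,0.05,0,0,0]
    - [0.1,0,0.12,0,0,0]
    - [0.18,0,0.22,0,0,0]
    - [0.25,-0.003,0.34,0,0,0]
    - [0.29,-0.003,0.46,0,0,0]
    - [0.301,-0.003,0.58,0,0,0]
    - [0.301,-0.003,0.7,0,0,0]
    - [0.301,-0.003,0.8,0,0,0]
    - [0.301,-0.003,0.85,0,0,0]
    - [0.301,-0.003,0.866,0,0,0]
  grip: 0.6

```text
time: 6.45
ee_pos: [628.6, 27.9, 188.4]
ee_rot: [0.993, -0.122, -0.001, 0.0]
contact_force: [1.0, 0.0, -0.1]
finger_gap: 51.3
grip_force: 0.0
```

Run:
```python
from h import *
go([628.7,27.4,189],-14); print(get_obs()["contact_force"])
p=camera("wrist"); save(p,"w3")
```

```text
t 6.45 at [628.6  27.9 188.4] toolx deg -14.03 z [-1.8e-03 -2.0e-04 -1.0e+00] gap 51.3 q [ 0.03  0.43  1.5  -0.    1.21  1.84]
shift/turn [array([ 0.001 ,  0.0016, -0.0025]), array([ 0.0006,  0.0017, -0.0006])]
[ 1.02135559  0.01217773 -0.14174175]
```

View pics/w3.png

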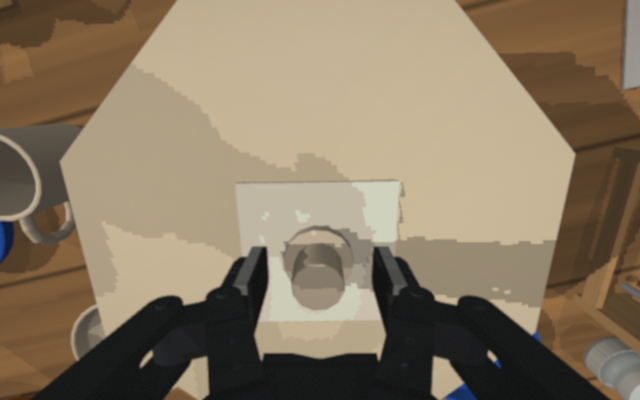

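The knob at (318,280) sits between the open fingers, so I'll close.

Emit:
arm_command:
  plan:
    - [0,0,-0.006,0,0,0]
    - [0,0,-0.006,0,0,0]
    - [0,0,-0.006,0,0,0]
    - [0,0,-0.006,0,0,0]
    - [0,0,-0.006,0,0,0]
    - [0,0,-0.006,0,0,0]
    - [0,0,-0.006,0,0,0]
    - [0,0,-0.006,0,0,0]
    - [0,0,-0.006,0,0,0]
    - [0,0,-0.006,0,0,0]
  grip: 0
  grip_force: 40

```text
time: 7.75
ee_pos: [629.4, 28.1, 192.8]
ee_rot: [0.993, -0.122, 0.002, -0.0]
contact_force: [-0.5, 0.3, 6.4]
finger_gap: 22.6
grip_force: 39.6
```

Emit:
arm_command:
  plan:
    - [0,0,-0.01,0,0,0]
    - [0,0,-0.04,0,0,0]
    - [0,0,-0.09,0,0,0]
    - [0,0,-0.16,0,0,0]
    - [0,0,-0.24,0,0,0]
    - [0,0,-0.32,0,0,0]
    - [0,0,-0.38,0,0,0]
    - [0,0,-0.42,0,0,0]
    - [0,0,-0.44,0,0,0]
    - [0,0,-0.44,0,0,0]

```text
time: 9.0
ee_pos: [628.6, 28.1, 301.2]
ee_rot: [0.993, -0.122, -0.0, 0.0]
contact_force: [0.9, -0.0, -1.4]
finger_gap: 22.5
grip_force: 39.3
```

Run:
```python
from h import *
p=camera("wrist"); save(p,"w4"); C=cloud(p)
P=C.reshape(-1,3);m=(P[:,2]>20)&(P[:,2]<34)&(np.hypot(P[:,0]-483,P[:,1]-298)<100);print(cv2.minEnclosingCircle(P[m][:,:2].astype(np.float32)),m.sum())
go([482,298,190],-14);
```

```text
((486.42431640625, 294.96142578125), 72.0580825805664) 879
t 9.05 at [628.4  28.1 300.8] toolx deg -14.02 z [-9.e-04 -1.e-04 -1.e+00] gap 22.2 q [ 0.03  0.38  1.31 -0.    1.46  1.84]
shift/turn [array([-0.8294, -0.9058,  0.4436]), array([ 0.0003,  0.0008, -0.0003])]
```

View pics/w4.png

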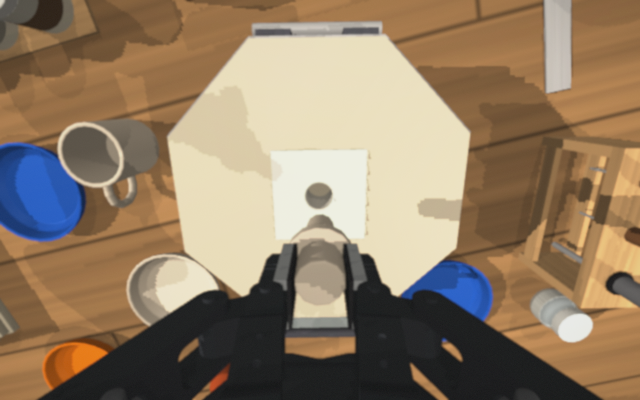

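The plug is out. The bore shows at (319,195) and the plug hangs in the fingers at about (320,270).

Emit:
arm_command:
  plan:
    - [-0.03,-0.03,0,0,0,0]
    - [-0.1,-0.11,0,0,0,0]
    - [-0.21,-0.23,0,0,0,0]
    - [-0.34,-0.375,0,0,0,0]
    - [-0.47,-0.52,0,0,0,0]
    - [-0.59,-0.65,0,0,0,0]
    - [-0.69,-0.76,0.03,0,0,0]
    - [-0.77,-0.85,0.1,0,0,0]
    - [-0.81,-0.895,0.2,0,0,0]
    - [-0.816,-0.901,0.3,0,0,0]

```text
time: 10.3
ee_pos: [483.8, 297.4, 225.3]
ee_rot: [0.993, -0.121, -0.0, -0.0]
contact_force: [0.4, -0.3, -0.2]
finger_gap: 22.4
grip_force: 39.3
```

Run:
```python
from h import *
go([485,296,64],-14)
s=camera("side"); C=cloud(s)
P=C.reshape(-1,3);m=(P[:,2]>22)&(P[:,2]<32)&(np.hypot(P[:,0]-485,P[:,1]-296)<90);print(cv2.minEnclosingCircle(P[m][:,:2].astype(np.float32)),m.sum())
print(models.boxes_of(s,"plug")[:1],models.place_of(s,"plug")[:2])
d=models.place_of(s,"plug")
o,dr=0,0
for x in d[:1]:
    # intersect ray with plane through TCP facing camera: solve closest to vertical line
    o,dr=ray(s,x["centre"]); e=np.array(get_obs()["ee_pos"])
    t=((e-o)[:2]@dr[:2])/(dr[:2]@dr[:2]); print("plug origin approx",o+t*dr,"tcp",e)
print(cv2.imwrite("pics/s2.png",cv2.resize(s["pixels"][150:350,180:400,::-1],None,fx=3,fy=3)))
```

```text
t 10.3 at [483.8 297.4 225.3] toolx deg -13.9 z [-6.e-04  1.e-04 -1.e+00] gap 22.4 q [0.53 0.31 1.59 0.   1.24 2.34]
shift/turn [array([0.0064, 0.0042, 0.6452]), array([0.    , 0.0006, 0.0017])]
((485.7061462402344, 296.48419189453125), 73.12594604492188) 392
[{'extent': [259.5, 209.8, 269.8, 237.6], 'confidence': 0.61}] [{'centre': [266.6, 232.3], 'confidence': 0.68}]
plug origin approx [481.19912495 292.8691208  178.16224794] tcp [484.92638616 296.21313432 226.35461954]
True
```

View pics/s2.png

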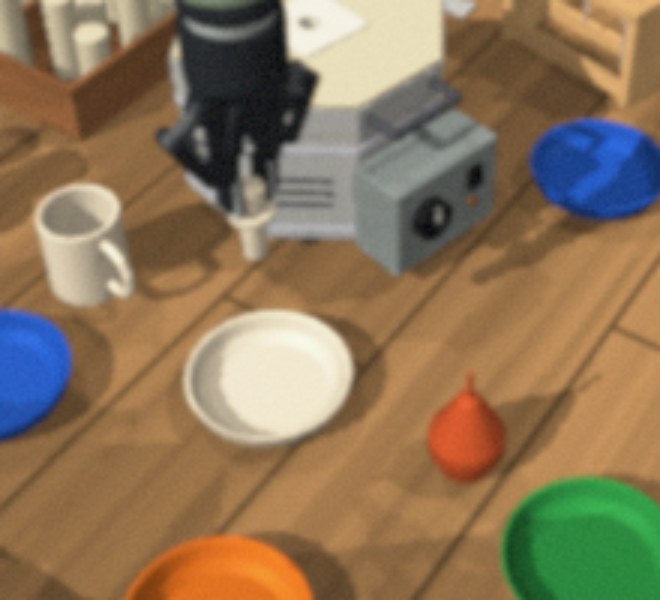

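The plug hangs upright in the gripper, clear above the white dish (crop 268,375). I'll lower it.

Emit:
arm_command:
  plan:
    - [0.003,0.002,0.03,0,0,0]
    - [0.003,0.002,0.1,0,0,0]
    - [0.003,0.002,0.19,0,0,0]
    - [0.003,0.002,0.29,0,0,0]
    - [0.003,0.002,0.39,0,0,0]
    - [0.003,0.002,0.48,0,0,0]
    - [0.003,0.002,0.55,0,0,0]
    - [0.003,0.002,0.6,0,0,0]
    - [0.003,0.002,0.63,0,0,0]
    - [0.003,0.002,0.648,0,0,0]

```text
time: 11.75
ee_pos: [486.2, 295.5, 64.3]
ee_rot: [0.993, -0.122, 0.0, -0.0]
contact_force: [-0.2, 0.2, -0.3]
finger_gap: 22.4
grip_force: 39.3
```

Emit:
arm_command:
  plan:
    - [0,0,0.002,0,0,0]
    - [0,0,0.004,0,0,0]
    - [0,0,0.006,0,0,0]
    - [0,0,0.008,0,0,0]
    - [0,0,0.01,0,0,0]
    - [0,0,0.012,0,0,0]
    - [0,0,0.014,0,0,0]
    - [0,0,0.016,0,0,0]
    - [0,0,0.016,0,0,0]
    - [0,0,0.016,0,0,0]

```text
time: 13.0
ee_pos: [485.9, 295.3, 60.3]
ee_rot: [0.993, -0.122, 0.0, 0.0]
contact_force: [-0.1, 1.1, -1.0]
finger_gap: 22.4
grip_force: 39.3
```

Emit:
arm_command:
  plan:
    - [0,0,0.002,0,0,0]
    - [0,0,0.004,0,0,0]
    - [0,0,0.006,0,0,0]
    - [0,0,0.008,0,0,0]
    - [0,0,0.01,0,0,0]
    - [0,0,0.012,0,0,0]
    - [0,0,0.012,0,0,0]
    - [0,0,0.012,0,0,0]
    - [0,0,0.012,0,0,0]
    - [0,0,0.012,0,0,0]

```text
time: 14.25
ee_pos: [485.9, 295.3, 57.3]
ee_rot: [0.993, -0.122, 0.0, 0.0]
contact_force: [-0.1, 0.5, -1.1]
finger_gap: 22.1
grip_force: 39.3
```

Emit:
arm_command:
  plan:
    - [0,0,0.002,0,0,0]
    - [0,0,0.004,0,0,0]
    - [0,0,0.006,0,0,0]
    - [0,0,0.008,0,0,0]
    - [0,0,0.008,0,0,0]
    - [0,0,0.008,0,0,0]
    - [0,0,0.008,0,0,0]
    - [0,0,0.008,0,0,0]
    - [0,0,0.008,0,0,0]
    - [0,0,0.008,0,0,0]

```text
time: 15.5
ee_pos: [486.2, 295.4, 56.8]
ee_rot: [0.993, -0.122, 0.001, -0.0]
contact_force: [-2.0, -0.9, 9.3]
finger_gap: 22.4
grip_force: 40.2
```

Contact with the dish floor, so I'll release and rise.

Emit:
arm_command:
  plan:
    - [0,0,-0.004,0,0,0]
    - [0,0,-0.004,0,0,0]
    - [0,0,-0.004,0,0,0]
    - [0,0,-0.004,0,0,0]
    - [0,0,-0.004,0,0,0]
    - [0,0,-0.004,0,0,0]
    - [0,0,-0.03,0,0,0]
    - [0,0,-0.08,0,0,0]
    - [0,0,-0.15,0,0,0]
    - [0,0,-0.25,0,0,0]
  grip: 0.7

```text
time: 16.75
ee_pos: [485.7, 295.2, 118.9]
ee_rot: [0.993, -0.122, -0.0, 0.0]
contact_force: [0.3, 0.3, -0.7]
finger_gap: 59.8
grip_force: 0.0
```

Emit:
arm_command:
  plan:
    - [0,0,-0.15,0,0,0]
    - [0,0,-0.3,0,0,0]
    - [0,0,-0.45,0,0,0]
    - [0,0,-0.6,0,0,0]
    - [0,0,-0.75,0,0,0]
    - [0.03,0.04,-0.85,0,0,0]
    - [0.1,0.12,-0.92,0,0,0]
    - [0.2,0.25,-0.96,0,0,0]
    - [0.32,0.4,-0.98,0,0,0]
    - [0.4,0.5,-0.98,0,0,0]

```text
time: 18.0
ee_pos: [553.1, 148.1, 364.5]
ee_rot: [0.992, -0.123, 0.001, -0.0]
contact_force: [0.3, 0.5, -0.7]
finger_gap: 59.8
grip_force: 0.0
```

Run:
```python
from h import *
s=camera("side"); d=models.place_of(s,"plug_mid")[:2]; print(d, [atz(s,x["centre"],41) for x in d])
C=cloud(s);blobs(C,45,90,485,296,70,8)
go([560,100,380],-14)
go([427.9,-280,330],-14)
```

```text
[{'centre': [267.7, 270.3], 'confidence': 0.79}, {'centre': [283.0, 156.8], 'confidence': 0.69}] [array([487.5527268 , 295.33444935,  41.        ]), array([ 758.15051931, -135.13862772,   41.        ])]
blob px [268. 267.] 164 mean [481.7 299.5  62.9] zmax 79.2 circ [482.8 295.6] 18.4
t 18.1 at [553.4 147.1 363.8] toolx deg -14.25 z [ 1.7e-03 -9.0e-04 -1.0e+00] gap 59.6 q [ 0.24  0.27  1.31 -0.    1.56  2.06]
shift/turn [array([ 0.0721,  0.1762, -0.0647]), array([ 0.0005, -0.0017, -0.0041])]
t 18.1 at [553.4 147.1 363.8] toolx deg -14.25 z [ 1.7e-03 -9.0e-04 -1.0e+00] gap 59.6 q [ 0.24  0.27  1.31 -0.    1.56  2.06]
shift/turn [array([-0.0663,  1.7794,  0.1358]), array([ 0.0005, -0.0017, -0.0041])]
```

The plug stands upright in the dish. I'll move toward the kiln, measuring the bore on the way.

Emit:
arm_command:
  plan:
    - [0,0.03,0,0,0,0]
    - [0.02,0.1,0,0,0,0]
    - [0.05,0.2,0,0,0,0]
    - [0.08,0.3,0,0,0,0]
    - [0.1,0.36,0,0,0,0]
    - [0.1,0.39,0,0,0,0]
    - [0.1,0.4,0,0,0,0]
    - [0.1,0.4,0,0,0,0]
    - [0.1,0.4,0,0,0,0]
    - [0.1,0.4,0,0,0,0]

```text
time: 19.35
ee_pos: [552.6, 47.2, 362.7]
ee_rot: [0.993, -0.122, -0.0, 0.0]
contact_force: [-0.5, -0.4, 0.1]
finger_gap: 59.9
grip_force: 0.0
```

```bash
cat >> h.py <<'E'
def bore(p):
    C=cloud(p);g=cv2.cvtColor(p["pixels"],cv2.COLOR_RGB2GRAY)
    near=(np.hypot(C[...,0]-629,C[...,1]-28)<30)
    k=(near&((C[...,2]<176)|(g<150))).astype(np.uint8)
    N,L,S,ce=cv2.connectedComponentsWithStats(k)
    for i in range(1,N):
        if S[i,4]>60:
            ys,xs=np.where(L==i); e=cv2.fitEllipse(np.stack([xs,ys],1).astype(np.float32)) ; bb=S[i]
            print("bore",S[i],ce[i],atz(p,ce[i],182),"bbox ctr",atz(p,(bb[0]+bb[2]/2-.5,bb[1]+bb[3]/2-.5),182))
    w=((C[...,2]>177)&(C[...,2]<187)&(p["pixels"].min(-1)>222)&(np.hypot(C[...,0]-629,C[...,1]-28)<62))
    return w
E
python3 - <<'E'
from h import *
np.set_printoptions(precision=1,suppress=True)
p=camera("wrist"); bore(p); d=models.place_of(p,"port")[:2]; print(d,[atz(p,x["centre"],182) for x in d]); 
cv2.imwrite("pics/w5.png",cv2.resize(p["pixels"][60:240,220:420,::-1],None,fx=3,fy=3))
g=p["pixels"][:,:,2].astype(int)
for x in d[:1]:
    u,v=map(int,x["centre"]);print(p["pixels"][v,u-50:u+50:5].min(-1)); print(p["pixels"][v-50:v+50:5,u].min(-1))
go([427.9,-280,330],-14)
E
```

```text
bore [308  89  24  25 463] [319.  101.4] [628.7  27.5 182. ] bbox ctr [628.9  27.  182. ]
[{'centre': [315.6, 102.9], 'confidence': 0.71}] [array([628.1,  31.1, 182. ])]
[197 198 198 229 231 231 231 231 227 115 118 118 117 133 231 232 232 232
 232 214]
[200 206 231 232 231 231 231 230 111 117 118 117 123 231 231 231 231 231
 227 197]
t 19.45 at [552.6  47.1 362.7] toolx deg -13.99 z [-0. -0. -1.] gap 59.7 q [ 0.1  0.2  1.4 -0.   1.6  1.9]
shift/turn [array([-0.2,  1.4,  0.1]), array([0., 0., 0.])]
```

View pics/w5.png

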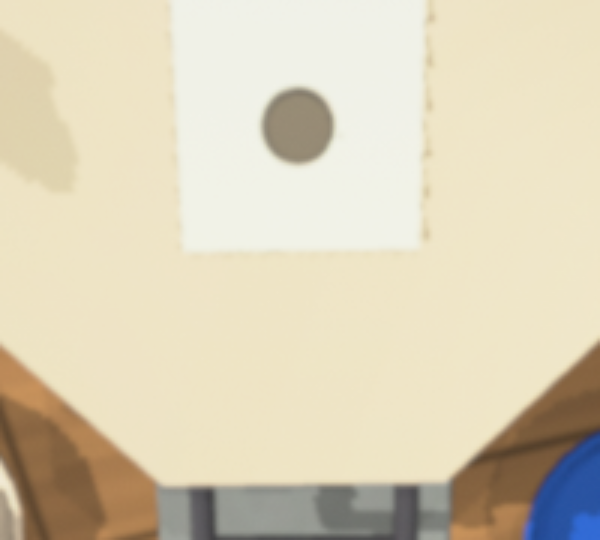

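The bore is a clean circle at crop (298,125), which comes out at world (628.8, 27.3). Now to the rack.

Emit:
arm_command:
  plan:
    - [0,0.04,0,0,0,0]
    - [-0.02,0.13,0,0,0,0]
    - [-0.05,0.26,0,0,0,0]
    - [-0.09,0.41,0,0,0,0]
    - [-0.12,0.56,0,0,0,0]
    - [-0.15,0.69,0,0,0,0]
    - [-0.18,0.8,0,0,0,0]
    - [-0.22,0.89,0,0,0,0]
    - [-0.25,0.96,0,0,0,0]
    - [-0.267,1,0,0,0,0]

```text
time: 20.7
ee_pos: [425.8, -180.9, 363.1]
ee_rot: [0.992, -0.123, 0.0, 0.0]
contact_force: [-0.1, -0.3, -0.0]
finger_gap: 59.9
grip_force: 0.0
```

Emit:
arm_command:
  plan:
    - [0,0.05,0,0,0,0]
    - [0,0.12,0,0,0,0]
    - [0,0.2,0,0,0,0]
    - [0,0.27,0,0,0,0]
    - [0,0.33,0,0,0,0]
    - [0,0.37,0,0,0,0]
    - [0,0.389,0,0,0,0]
    - [0,0.389,0,0,0,0]
    - [0,0.389,0,0,0,0]
    - [0,0.389,0,0,0,0]

```text
time: 21.95
ee_pos: [403.8, -273.6, 362.9]
ee_rot: [0.993, -0.122, 0.0, 0.0]
contact_force: [-0.2, -0.3, 0.5]
finger_gap: 59.8
grip_force: 0.0
```

Run:
```python
from h import *
p=camera("wrist"); C=cloud(p); blobs(C,196,220,450,-285,200)
go([427.9,-280,160],-14)
```

```text
blob px [319.  22.] 421 mean [ 542.  -308.5  206.7] zmax 212.0 circ [ 543.6 -309. ] 9.5
blob px [319.  94.] 272 mean [ 485.8 -294.4  206.5] zmax 212.2 circ [ 485.9 -294.5] 8.4
blob px [319. 159.] 394 mean [ 428.5 -280.3  204.1] zmax 207.6 circ [ 427.5 -280.2] 10.9
t 22.0 at [ 403.8 -273.6  362.9] toolx deg -13.99 z [ 1.e-04 -1.e-04 -1.e+00] gap 60.1 q [-0.62  0.12  1.5  -0.    1.52  1.2 ]
shift/turn [array([0.0995, 0.0014, 0.8116]), array([ 0.0001, -0.0001,  0.0002])]
```

Emit:
arm_command:
  plan:
    - [0.04,0.001,0.03,0,0,0]
    - [0.08,0.001,0.1,0,0,0]
    - [0.1,0.001,0.2,0,0,0]
    - [0.1,0.001,0.32,0,0,0]
    - [0.1,0.001,0.44,0,0,0]
    - [0.1,0.001,0.56,0,0,0]
    - [0.1,0.001,0.67,0,0,0]
    - [0.1,0.001,0.75,0,0,0]
    - [0.1,0.001,0.8,0,0,0]
    - [0.1,0.001,0.812,0,0,0]

```text
time: 23.25
ee_pos: [428.0, -280.1, 159.0]
ee_rot: [0.993, -0.122, -0.001, -0.0]
contact_force: [0.2, -0.1, -0.2]
finger_gap: 59.6
grip_force: 0.0
```

Emit:
arm_command:
  plan:
    - [0,0,0,0,0,0]
    - [0,0,0,0,0,0]
    - [0,0,0,0,0,0]
    - [0,0,0,0,0,0]
    - [0,0,0,0,0,0]
    - [0,0,0,0,0,0]
    - [0,0,0,0,0,0]
    - [0,0,0,0,0,0]
    - [0,0,0,0,0,0]
    - [0,0,0,0,0,0]
  grip: 0
  grip_force: 60

```text
time: 24.5
ee_pos: [428.4, -280.5, 160.6]
ee_rot: [0.993, -0.122, 0.001, 0.0]
contact_force: [1.4, 0.1, 4.7]
finger_gap: 20.7
grip_force: 58.4
```

Run:
```python
from h import *
go([427.9,-280,160],-14); print(get_obs()["contact_force"],get_obs()["ft_torque"])
```

```text
t 24.5 at [ 428.4 -280.5  160.6] toolx deg -14.02 z [ 0.0015 -0.001  -1.    ] gap 20.7 q [-0.6   0.28  1.82  0.    1.05  1.21]
shift/turn [array([-0.0025, -0.0015,  0.0023]), array([ 0.0006, -0.0016, -0.0004])]
[1.40206903 0.0592948  4.67302715] [ 0.06885795 -0.01518195 -0.04279107]
```

Emit:
arm_command:
  plan:
    - [0,0,-0.02,0,0,0]
    - [0,0,-0.07,0,0,0]
    - [0,0,-0.15,0,0,0]
    - [0,0,-0.26,0,0,0]
    - [0,0,-0.38,0,0,0]
    - [0,0,-0.5,0,0,0]
    - [0,0,-0.62,0,0,0]
    - [0,0,-0.74,0,0,0]
    - [0,0,-0.84,0,0,0]
    - [0,0,-0.9,0,0,0]

```text
time: 25.75
ee_pos: [427.9, -280.3, 386.5]
ee_rot: [0.993, -0.122, 0.001, 0.0]
contact_force: [-0.1, -0.8, -1.2]
finger_gap: 20.7
grip_force: 58.4
```

```bash
cat >> h.py <<'E'
def stem(p,tipz,n=6):
    "stem axis by image: dark thin line below guard found via network points"
    for q in ("probe_tip","stem_mark","probe"):
        d=models.place_of(p,q)[:2]; print(q,[(x["centre"],round(x["confidence"],2)) for x in d])
E
python3 - <<'E'
from h import *
s=camera("side"); stem(s,0); e=np.array(get_obs()["ee_pos"])
c=camera("scene"); stem(c,0)
w=camera("wrist"); stem(w,0)
def px(p,X):
    T=np.linalg.inv(np.array(p["pose"])); q=T[:3,:3]@X+T[:3,3]
    return cv2.projectPoints(q[None],np.zeros(3),np.zeros(3),p["mtx"],np.array(p["dist_coeffs"],float))[0].ravel()
for n,p in (("side",s),("scene",c),("wrist",w)):
    a=px(p,e-[0,0,140]);b=px(p,e-[0,0,60]); print(n,"expected tip",a,"mark",b)
ims=[]
for p in (s,c,w):
    u,v=px(p,e-[0,0,80]).astype(int); u=np.clip(u,60,579);v=np.clip(v,80,319)
    ims.append(cv2.resize(p["pixels"][v-80:v+80,u-60:u+60,::-1],(260,347),interpolation=cv2.INTER_CUBIC))
cv2.imwrite("pics/g.png",np.hstack(ims))
go([628.8,27.4,385],-14)
E
```

```text
probe_tip [([397.7, 113.4], 0.49)]
stem_mark [([266.7, 270.4], 0.73), ([283.2, 156.4], 0.69)]
probe [([394.3, 114.0], 0.81)]
probe_tip [([205.2, 258.6], 0.77)]
stem_mark [([197.7, 233.3], 0.68)]
probe [([204.8, 257.9], 0.81)]
probe_tip [([317.8, 190.4], 0.69)]
stem_mark [([318.5, 221.2], 0.78)]
probe [([319.0, 188.7], 0.7)]
side expected tip [395.34221579 114.13106654] mark [398.52423369  90.23779471]
scene expected tip [206.21724327 257.43561697] mark [197.57398695 232.00341391]
wrist expected tip [318.29079003 189.22959019] mark [317.66782193 219.56763832]
t 26.35 at [ 427.9 -280.2  384.5] toolx deg -14.02 z [-5.e-04  3.e-04 -1.e+00] gap 20.9 q [-0.6   0.16  1.4  -0.    1.58  1.21]
shift/turn [array([ 0.4818, -1.3884, -0.0021]), array([-0.0002,  0.0006, -0.0003])]
```

View pics/g.png

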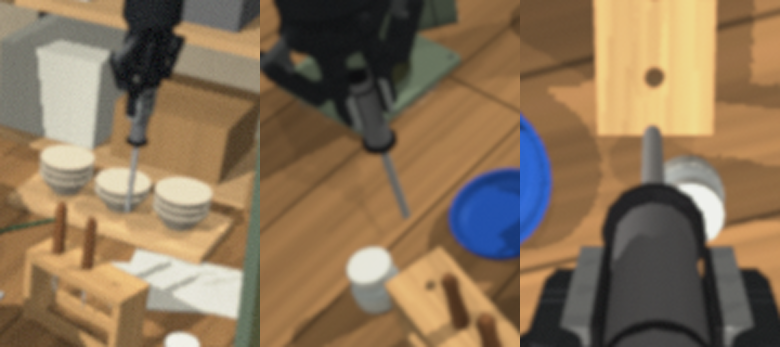

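All three crops show the probe held straight, with the stem clear of the rack and vertical. The networks put the tip within 1–3 px of where it should be. I'll move to above the port.

Emit:
arm_command:
  plan:
    - [0,-0.03,0,0,0,0]
    - [0,-0.1,0,0,0,0]
    - [0,-0.21,0,0,0,0]
    - [0.02,-0.34,0,0,0,0]
    - [0.06,-0.48,0,0,0,0]
    - [0.11,-0.62,0,0,0,0]
    - [0.16,-0.75,0,0,0,0]
    - [0.2,-0.87,0,0,0,0]
    - [0.23,-0.95,0,0,0,0]
    - [0.24,-1,0,0,0,0]

```text
time: 27.6
ee_pos: [547.0, -51.0, 384.7]
ee_rot: [0.993, -0.122, -0.0, 0.0]
contact_force: [0.1, -0.9, -2.7]
finger_gap: 20.7
grip_force: 58.5
```

Emit:
arm_command:
  plan:
    - [0.03,-0.05,0,0,0,0]
    - [0.07,-0.11,0,0,0,0]
    - [0.12,-0.18,0,0,0,0]
    - [0.16,-0.25,0,0,0,0]
    - [0.2,-0.31,0,0,0,0]
    - [0.225,-0.35,0,0,0,0]
    - [0.238,-0.378,0,0,0,0]
    - [0.241,-0.388,0,0,0,0]
    - [0.241,-0.388,0,0,0,0]
    - [0.241,-0.388,0,0,0,0]

```text
time: 28.85
ee_pos: [628.4, 27.0, 385.1]
ee_rot: [0.992, -0.122, 0.0, 0.0]
contact_force: [0.4, 0.2, -1.3]
finger_gap: 21.0
grip_force: 58.5
```

```bash
cat >> h.py <<'E'
def px(p,X):
    T=np.linalg.inv(np.array(p["pose"])); q=T[:3,:3]@np.array(X,float)+T[:3,3]
    return cv2.projectPoints(q[None],np.zeros(3),np.zeros(3),p["mtx"],np.array(p["dist_coeffs"],float))[0].ravel()
E
python3 - <<'E'
from h import *
go([628.8,27.4,385],-14)
for n in ("side","scene","wrist"):
    p=camera(n); e=np.array(get_obs()["ee_pos"])
    print(n,"exp tip",px(p,e-[0,0,140]).round(1),"mark",px(p,e-[0,0,60]).round(1),"port",px(p,[628.8,27.4,182]).round(1),
     "net",[[x["centre"] for x in models.place_of(p,q)[:1]] for q in ("probe_tip","stem_mark","port")])
    if n=="wrist": bore(p)
    np.savez(n+".npz",px=p["pixels"]); 
    ut=px(p,e-[0,0,140]).astype(int); v=ut[1]; u=ut[0]; v=np.clip(v,75,325)
    im=cv2.resize(p["pixels"][v-75:v+75,u-55:u+55,::-1],(264,360),interpolation=cv2.INTER_CUBIC)
    ims=[im] if n=="side" else ims+[im]
cv2.imwrite("pics/g2.png",np.hstack(ims))
E
```

```text
t 28.85 at [628.4  27.  385.1] toolx deg -14.05 z [ 2.e-04 -3.e-04 -1.e+00] gap 21.0 q [ 0.02  0.36  1.12 -0.    1.66  1.84]
shift/turn [array([ 0.0012, -0.0021,  0.0003]), array([ 0.0002, -0.0003, -0.0008])]
side exp tip [282.7 138.5] mark [281.5 113. ] port [283.4 157.3] net [[[282.6, 137.2]], [[279.8, 113.2]], [[281.3, 152.9]]]
scene exp tip [362.  206.2] mark [365.1 180.6] port [359.9 224.1] net [[[361.1, 206.3]], [[363.7, 181.2]], [[363.4, 225.5]]]
wrist exp tip [318.2 189.4] mark [317.6 219.6] port [318.3 174.8] net [[[316.5, 191.8]], [[318.5, 221.7]], [[316.6, 178.8]]]
bore [308 165  21  20 325] [318.09846154 174.37846154] [629.36525971  27.43843537 182.        ] bbox ctr [629.25726323  27.57936098 182.        ]
bore [  202   189   229   211 24585] [316.7373195  325.56847671] [433.83884583  78.43243883 182.        ] bbox ctr [480.33461722  67.6409202  182.        ]
```

View pics/g2.png

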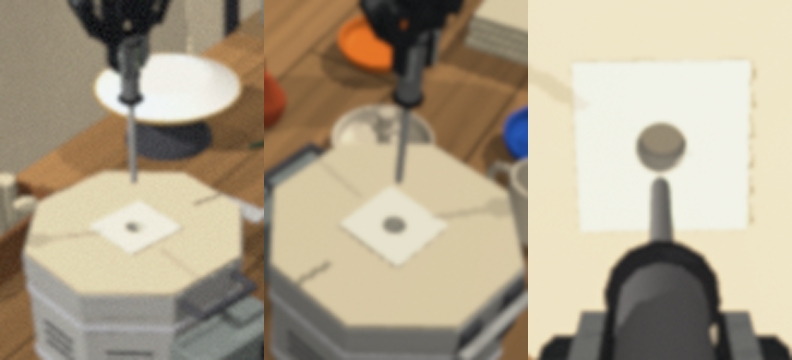

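```bash
cat >> h.py <<'E'
def meas(p,e,P0=(629,27.5,182)):
    "residual of bore & stem columns vs projection of P0 / TCP axis"
    g=cv2.cvtColor(p["pixels"],cv2.COLOR_RGB2GRAY).astype(float)
    pu=px(p,P0); out=[]
    for h in (-138,-130,-122,-114,-106,-98,-90,-82,-74,-66,-58,-50,-42):
        a=px(p,np.array(e)+[0,0,h]); 
        xs=np.arange(-12,13)*.5+a[0]
        row=cv2.remap(g.astype(np.float32),xs[None].astype(np.float32),np.full((1,25),a[1],np.float32),cv2.INTER_LINEAR)[0]
        bg=np.interp(np.arange(25),[0,24],[np.median(row[:4]),np.median(row[-4:])])
        w=np.clip(abs(bg-row)-8,0,None); out.append((h,((xs-a[0])*w).sum()/max(w.sum(),1),w.max()))
    k=g[int(pu[1])-7:int(pu[1])+8,int(pu[0])-10:int(pu[0])+11]; w=np.clip(np.median(g[int(pu[1])-10:int(pu[1])+11,int(pu[0])-14:int(pu[0])+15])-25-k,0,60)
    yy,xx=np.mgrid[-7:8,-10:11]
    print("bore resid",((xx*w).sum()/w.sum()+int(pu[0])-pu[0]).round(2),((yy*w).sum()/w.sum()+int(pu[1])-pu[1]).round(2),"n",(w>0).sum())
    print("stem",[(h,round(d,2),int(c)) for h,d,c in out])
E
python3 - <<'E'
from h import *
for n in ("side","scene","wrist"):
    p=camera(n); e=get_obs()["ee_pos"]; print(n); meas(p,e)
print(e)
E
```

```text
side
bore resid -1.71 0.06 n 20
stem [(-138, np.float64(-0.13), 45), (-130, np.float64(-0.02), 47), (-122, np.float64(-0.85), 3), (-114, np.float64(-0.84), 19), (-106, np.float64(-0.78), 23), (-98, np.float64(-0.89), 29), (-90, np.float64(-0.34), 24), (-82, np.float64(-0.41), 30), (-74, np.float64(-0.39), 35), (-66, np.float64(-0.45), 35), (-58, np.float64(1.05), 13), (-50, np.float64(-0.21), 44), (-42, np.float64(-0.03), 118)]
scene
bore resid -0.19 0.24 n 66
stem [(-138, np.float64(-0.34), 58), (-130, np.float64(-0.48), 78), (-122, np.float64(-0.53), 75), (-114, np.float64(-0.59), 74), (-106, np.float64(-0.52), 77), (-98, np.float64(-0.63), 78), (-90, np.float64(-0.5), 56), (-82, np.float64(-0.55), 40), (-74, np.float64(-0.64), 29), (-66, np.float64(-0.58), 30), (-58, np.float64(-0.77), 32), (-50, np.float64(-0.85), 44), (-42, np.float64(-0.09), 40)]
wrist
bore resid -0.44 1.0 n 240
stem [(-138, np.float64(-0.16), 121), (-130, np.float64(0.01), 122), (-122, np.float64(0.15), 122), (-114, np.float64(0.21), 121), (-106, np.float64(0.3), 119), (-98, np.float64(0.41), 115), (-90, np.float64(0.51), 102), (-82, np.float64(0.58), 80), (-74, np.float64(0.4), 69), (-66, np.float64(-2.85), 1), (-58, np.float64(0.0), 0), (-50, np.float64(-1.73), 3), (-42, np.float64(0.0), 0)]
[628.68478446  27.32424921 384.75865607]
```

The stem and bore line up within about 1 mm in all views. I'll lower it, checking once on the way.

Emit:
arm_command:
  plan:
    - [0.001,0,0.01,0,0,0]
    - [0.001,0,0.03,0,0,0]
    - [0.001,0,0.06,0,0,0]
    - [0.001,0,0.1,0,0,0]
    - [0.001,0,0.14,0,0,0]
    - [0.001,0,0.17,0,0,0]
    - [0.001,0,0.19,0,0,0]
    - [0.001,0,0.2,0,0,0]
    - [0.001,0,0.2,0,0,0]
    - [0.001,0,0.2,0,0,0]

```text
time: 30.85
ee_pos: [629.0, 27.2, 335.1]
ee_rot: [0.993, -0.122, 0.0, -0.0]
contact_force: [0.9, -0.4, -1.0]
finger_gap: 20.5
grip_force: 58.5
```

Run:
```python
from h import *
for n in ("side","scene","wrist"):
    p=camera(n); e=get_obs()["ee_pos"]; print(n); meas(p,e)
go([629,27.5,242],-14)
```

```text
side
bore resid -1.35 -2.01 n 35
stem [(-138, np.float64(-0.25), 50), (-130, np.float64(-0.12), 67), (-122, np.float64(-0.28), 53), (-114, np.float64(-0.22), 52), (-106, np.float64(-0.02), 55), (-98, np.float64(0.07), 56), (-90, np.float64(0.1), 51), (-82, np.float64(0.04), 49), (-74, np.float64(1.3), 4), (-66, np.float64(-0.65), 28), (-58, np.float64(-0.5), 21), (-50, np.float64(-0.81), 33), (-42, np.float64(0.96), 14)]
scene
bore resid -0.3 -1.01 n 97
stem [(-138, np.float64(-0.53), 84), (-130, np.float64(-0.43), 86), (-122, np.float64(-0.44), 86), (-114, np.float64(-0.48), 85), (-106, np.float64(-0.41), 83), (-98, np.float64(-0.41), 74), (-90, np.float64(-0.52), 73), (-82, np.float64(-0.54), 79), (-74, np.float64(-0.65), 76), (-66, np.float64(-0.7), 76), (-58, np.float64(-0.66), 81), (-50, np.float64(-0.35), 98), (-42, np.float64(0.0), 79)]
wrist
bore resid 1.38 4.18 n 41
stem [(-138, np.float64(0.93), 10), (-130, np.float64(1.66), 20), (-122, np.float64(1.68), 38), (-114, np.float64(0.48), 92), (-106, np.float64(0.3), 120), (-98, np.float64(0.38), 116), (-90, np.float64(0.48), 102), (-82, np.float64(0.55), 90), (-74, np.float64(0.36), 78), (-66, np.float64(-3.22), 2), (-58, np.float64(0.0), 0), (-50, np.float64(-1.26), 1), (-42, np.float64(0.0), 0)]
t 31.0 at [629.   27.2 335.1] toolx deg -14.02 z [ 6.e-04 -1.e-04 -1.e+00] gap 20.7 q [ 0.03  0.37  1.23 -0.    1.54  1.84]
shift/turn [array([-0.0004, -0.001 ,  0.3723]), array([-0.    , -0.0005, -0.0003])]
```

Emit:
arm_command:
  plan:
    - [0,0,0.01,0,0,0]
    - [0,0,0.03,0,0,0]
    - [0,0,0.06,0,0,0]
    - [0,0,0.09,0,0,0]
    - [0,0,0.12,0,0,0]
    - [0,0,0.15,0,0,0]
    - [0,0,0.18,0,0,0]
    - [0,0,0.2,0,0,0]
    - [0,0,0.21,0,0,0]
    - [0,0,0.21,0,0,0]

```text
time: 32.25
ee_pos: [628.9, 27.3, 282.2]
ee_rot: [0.993, -0.122, 0.0, 0.0]
contact_force: [-0.4, -0.2, -1.3]
finger_gap: 20.7
grip_force: 58.5
```

Emit:
arm_command:
  plan:
    - [0,0,0.01,0,0,0]
    - [0,0,0.03,0,0,0]
    - [0,0,0.055,0,0,0]
    - [0,0,0.08,0,0,0]
    - [0,0,0.105,0,0,0]
    - [0,0,0.13,0,0,0]
    - [0,0,0.148,0,0,0]
    - [0,0,0.158,0,0,0]
    - [0,0,0.162,0,0,0]
    - [0,0,0.162,0,0,0]

```text
time: 33.5
ee_pos: [629.0, 27.2, 241.9]
ee_rot: [0.993, -0.122, 0.0, 0.0]
contact_force: [-0.5, -0.1, -1.6]
finger_gap: 20.7
grip_force: 58.5
```

Emit:
arm_command:
  plan:
    - [0,0,0,0,0,0]
    - [0,0,0,0,0,0]
    - [0,0,0,0,0,0]
    - [0,0,0,0,0,0]
    - [0,0,0,0,0,0]
    - [0,0,0,0,0,0]
    - [0,0,0,0,0,0]
    - [0,0,0,0,0,0]
    - [0,0,0,0,0,0]
    - [0,0,0,0,0,0]

```text
time: 34.75
ee_pos: [628.9, 27.2, 241.8]
ee_rot: [0.993, -0.122, 0.0, 0.0]
contact_force: [-1.5, -0.5, -2.0]
finger_gap: 20.6
grip_force: 58.5
```

Run:
```python
from h import *
go([629,27.5,242],-14); print(get_obs()["contact_force"])
for n in ("side","scene"):
    p=camera(n); C=cloud(p); e=get_obs()["ee_pos"]; print(n); meas(p,e)
    if n=="side": blobs(C,45,90,485,296,70,8)
    # guard blob
    print([x["extent"] for x in models.boxes_of(p,"probe")[:1]],"guard bottom exp",px(p,np.array(e)-[0,0,35]),"port",px(p,[629,27.5,182]))
```

```text
t 34.75 at [628.9  27.2 241.8] toolx deg -14.02 z [ 1.e-04 -1.e-04 -1.e+00] gap 20.6 q [ 0.03  0.4   1.41 -0.    1.33  1.84]
shift/turn [array([ 0.0001, -0.0011, -0.0007]), array([ 0.0001, -0.0001, -0.0003])]
[-1.53182717 -0.49217554 -2.04571598]
side
bore resid 0.07 -4.3 n 80
stem [(-138, np.float64(0.0), 0), (-130, np.float64(0.0), 0), (-122, np.float64(0.0), 0), (-114, np.float64(0.0), 0), (-106, np.float64(0.0), 0), (-98, np.float64(0.0), 0), (-90, np.float64(-0.9), 10), (-82, np.float64(0.5), 0), (-74, np.float64(0.0), 0), (-66, np.float64(-1.04), 26), (-58, np.float64(-0.73), 49), (-50, np.float64(0.18), 43), (-42, np.float64(-0.14), 112)]
blob px [268. 267.] 165 mean [481.6 299.5  62.8] zmax 79.7 circ [483.7 295.1] 18.3
[[276.3, 123.5, 287.6, 158.1]] guard bottom exp [283.0418049  150.00620783] port [283.31053781 157.25236781]
scene
bore resid -0.18 -2.62 n 138
stem [(-138, np.float64(0.0), 0), (-130, np.float64(0.0), 0), (-122, np.float64(0.88), 2), (-114, np.float64(-0.01), 2), (-106, np.float64(-0.88), 7), (-98, np.float64(-2.33), 5), (-90, np.float64(-1.16), 20), (-82, np.float64(-1.25), 22), (-74, np.float64(0.49), 5), (-66, np.float64(-0.13), 60), (-58, np.float64(-0.17), 75), (-50, np.float64(-0.13), 114), (-42, np.float64(-0.11), 91)]
[[353.8, 196.2, 365.3, 222.5]] guard bottom exp [360.78501227 217.29899256] port [360.01886168 224.10685902]
```

The depth and centring are right, the arm is still, and the plug is standing in the dish, so I'll hand in.

```bash
python3 -c "
from h import *
print(r.hand_in())"
```

```text
the job is handed in; nothing more can be done
None
```

I handed the job in with the plug standing released in the white dish and the thermometer held still in the port, tip about 80 mm below the mouth and stem within about 1 mm of centre by my camera measurements; the verdict was not reported back.

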